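Turn a chair rail end for end in the carving cradle

ROBOT

A 7-joint arm with a two-finger parallel gripper is mounted at the origin on a cart in front of the work surface, level with it; the furniture and walls round the work are solid. World frame = base frame: x ahead of the robot, y to its left, z up, the work surface at z = 0. Lengths are in m, angles in rad, forces in N, time in s.
With the tool pointing down it reaches from about 0.35 to 0.9 m from the base axis. Payload 19.9 kg.
Tool frame: the origin (TCP) lies midway between the tips of the shut fingers; the grasp point (between the pads) lies 19 mm behind it; y points along the fingers, x is the direction in which the jaws open and shut, and the axes are right-handed (so a half turn about y gives the same grasp; the last joint's range is limited). The gripper opens to 85 mm and grips with 20 to 120 N. Pads are 22 mm wide; open, the fingers measure 114 mm over their backs; the gripper's body (76 mm by 85 mm) begins 54 mm behind the grasp point. The pads swing forward as they close: fully open they stand 13 mm farther back than shut.
Start: joints at [-1.296, 0.417, -0.01, 1.614, 0.005, 1.111, -0.053], TCP at [0.195, 0.594, 0.231] pointing down, gripper open.
Joint ranges: [-2.81, 2.81], [-0.39, 2.02], [-1.27, 1.25], [0.06, 2.57], [-1.19, 4.33], [0.19, 2], [-2.82, 2.82]. Speed limits (rad/s): [1.89, 1.89, 2.39, 2.39, 3.01, 3.01, 3.01].

INTERFACE

Orientations are given as [roll, pitch, yaw] about the fixed x, y, z axes, in that order (R = Rz(yaw) Ry(pitch) Rx(roll)).
In Python, from rig import status, optics, job gives the robot as it stands. The module is installed in compiled form; this text tells all that it offers.
- The arm moves only by the shell command python3 -m jog 'ROWS' [OPENING] [FORCE]. ROWS is JSON, a list of rows, each a list of 2 entries, a list of its own where there are three numbers: the shift along the tool's x, y, z normalised to -1 to 1, where 1 is 0.25 m, then the turn, a rotation vector about the tool's x, y, z normalised to -1 to 1, where 1 is pi rad. A call has 1 to 8 rows; each row is the pose to reach, as a shift and turn from the pose commanded when the call began, along the tool's axes at that moment, turning the shorter way round; what a row does not reach only later rows make up. A row lasts 1/10 s, in which the tool goes at most 50 mm and 8.59 degrees, less where a joint would pass 70% of its speed; a pose out of reach is approached as far as the arm can. A call with a number of a shift or a turn outside -1 to 1 is refused whole. A call with a gripper value outside its range is refused whole. OPENING is the opening, from 0 (shut) to 1 (fully open), set as the call begins (- or left out, the last holds). The fingers move at their own pace and stop on an object; FORCE is the grip in N (left out, the last holds). Time passes only in rows, so rows that repeat a pose let the fingers close. It gives the time, the measured TCP pose, the force and the opening at its end, in the units of the state.
- status.get_state(): the state, without advancing time (a new reading comes with each control period).
- optics.get_image(name): name is "scene" or "top" or "wrist"; returns a dict with "frame" (384x512x3 uint8, blue, green, red), "fx", "fy", "cx", "cy" (pixels), "pose" (4x4, takes a point from camera to world coordinates); the wrist camera has in their place "tool_from_camera" (4x4, takes a point from camera to tool coordinates, whose origin is the TCP and whose axes are the tool frame's). Camera axes: x right, y down, z forward; pixel columns grow to the right and rows downward; lengths in m; the calibration is good to about 2 mm. A picture is of the moment at which its call begins: read the wrist's pose just before it. There is no depth.
- job.close_job(): hands the job in, once; it reports no verdict.
Trained networks look in a picture, given as the dict that the camera call returned (one of the last four; its "shot" number tells which), for a name from the list of things; names that differ only in an ending like _2 or _b are one class to them, and where a whole thing is asked for, a point or a joint stands for the part that bears it (a point fixed in the world has none). Each returns a list of dicts, best first, with "conf" (0 to 1); they miss things now and then, are a little off and sometimes report something else, mostly with a low value. They report only what shows in the picture. A call takes as long as a camera call.
- optics.recognise(picture, query): "point" ([x, y, z] in m, in world coordinates, good to about 4 mm: the middle of the surface that is visible of it).
- optics.trace(picture, query): "pixels" (384x512 bool, what is visible of it).
The state is a dict: "time_s": time; "joint_pos": joint angles; "joint_vel": joint speeds; "joint_torque": joint torques, N m; "position": TCP position; "tcp_rot": TCP orientation; "ft_force": force on the tool from outside, world axes, zero at the start; "torque": the same for the moment, N m; "finger_gap": finger opening in m.
Only numpy, scipy, OpenCV 4.12 (cv2) and the standard library are available. Lean on these libraries where they do the work, as an engineer would, in place of code of your own. Each camera call takes 0.05 s, during which the arm holds its last target.

TASK

The square chair rail lies the wrong way round in the carving cradle: swing the metal keeper aside, lift the rail out, turn it end for end and lay it back in both saddles with its blue end pushed up against the red stop, then swing the keeper fully back over it. Lay the rail in gently, and do not hit it against or shift the flask, spray can, water bottle and varnish tin that stand round the cradle.

Things in the scene. Friction and masses are not known exactly. Their poses are not given: they have to be found in the camera images.
- cradle: Carving cradle, fixed. Plywood board 400 x 130 x 18 mm; origin: centre of its underside on the table; x along the board to the red stop, z up. Two dark saddles at x = -112 and +112 mm, each 18 mm thick (x), 84 mm wide, about 80 mm high. Between them is only the board (top z = 18 mm).
- saddle_floor (a point): Middle of the line along which the rail's underside rests: x = 0, y = 0, z = 44 mm in the cradle's frame. Each saddle's slot is 42 mm wide (centred on y = 0), with its floor 44 mm above the table, and flares above z = 64 mm to a mouth of about 60 mm.
- stop_face (a point): Centre of the face of the red stop that the rail's end butts against: x = 180, y = 0, z = 61 mm in the cradle's frame. The stop is a plate 64 mm wide, 12 mm thick, up to z = 101 mm.
- rail: Loose pale wooden chair rail, 340 mm long, 34 x 34 mm square, 0.17 to 0.35 kg; round tenon (22 mm diameter, 30 mm long) at its -x end, last 40 mm painted blue at its +x end. Origin: mid-length, on the underside as it lies at the start; z up. It starts in the saddles (top 78 mm above the table), blue end away from the red stop. Grip it across its width between the saddles.
- rail_blue_end (a point): Centre of the rail's blue end face: x = 170, y = 0, z = 17 mm in the rail's frame.
- keeper (a joint): Turn (rad) of the keeper about its upright post: 0 = square across the rail, fully home (hard stop); 1.57 = parallel to the rail and clear of it (limit 1.75). Opens clockwise seen from above: it points to the cradle's -y at 0, to its -x at 1.57. Friction about 0.08 N m; stays where it is left; starts between 0 and 0.4.
- keeper_post (a point): Keeper's turning axis: x = -112, y = +60 mm in the cradle's frame, z = 82 mm; steel post of radius 11 mm below it. The keeper is an aluminium bar 18 mm wide, 80 mm long from the axis, from z = 82 mm (4 mm over the rail) to z = 92 mm.
- keeper_knob (a point): Middle (112 mm above the table) of the black upright knob on the keeper: 16 mm diameter, from z = 92 to 132 mm, 66 mm from the keeper's axis. It can be pinched from above and led along an arc about the post.
- flask: Grey steel vacuum flask standing upright, 80 mm diameter, 290 mm tall. Origin at the centre of its underside, z up. Loose; a bystander.
- spray_can: Purple and pink spray can standing upright, 58 mm diameter, 217 mm tall. Origin at the centre of its underside, z up. Loose; a bystander.
- water_bottle: Clear blue-capped water bottle standing upright, 65 mm diameter, 204 mm tall. Origin at the centre of its underside, z up. Loose; a bystander.
- varnish_tin: Round paint or varnish tin standing upright, 103 mm diameter, 120 mm tall. Origin at the centre of its underside, z up. Loose; a bystander.

How it is judged:
By the outcome, as a careful person would: the job done as asked, in the order asked, and still so for the second after the job is handed in, with the robot touching nothing.
It also fails if it takes over 72 s, if anything falls off the work surface, if the arm or the gripper's body presses on something with over 40 N, if the wrist force passes 120 N, or if a joint passes its speed limit or range.

## Working session

There is one attempt and no reset: what is moved stays moved. The work goes in short steps, Python scripts to look and compute and a shell command to move; the robot and the scene stay as the last step left them, time stands still between calls to the robot, and variables do not carry over. Pictures are saved under pics/ and viewed, and the job is handed in when it is done.

```bash
mkdir -p pics; ls
cat > h.py <<'E'
from rig import status, optics, job
import numpy as np, cv2
from scipy.spatial.transform import Rotation as R
def save(n,im): cv2.imwrite('pics/'+n+'.png', im['frame'])
E
python3 - <<'E'
from h import *
s=status.get_state(); print({k:np.round(v,3).tolist() for k,v in s.items()})
for n in ['scene','top']:
    im=optics.get_image(n); save(n+'0',im); print(n,im['fx'],im['fy'],im['cx'],im['cy'],np.round(im['pose'],3).tolist())
    for q in ['cradle','rail','rail_blue_end','keeper','keeper_knob','keeper_post','flask','spray_can','water_bottle','varnish_tin','stop_face','saddle_floor']:
        try:
            r=optics.recognise(im,q); print(q,[(np.round(a['point'],3).tolist(),round(a['conf'],2)) for a in r[:2]])
        except Exception as e: print(q,e)
print(status.get_state()['time_s'])
E
```

```text
pics
{'time_s': 0.0, 'joint_pos': [-1.295, 0.418, -0.01, 1.614, 0.005, 1.111, -0.053], 'joint_vel': [0.001, 0.0, 0.001, 0.001, -0.001, -0.001, 0.001], 'joint_torque': [0.001, -86.445, 0.679, -43.49, 0.019, 0.007, -0.0], 'position': [0.195, 0.594, 0.231], 'tcp_rot': [-1.571, 0.001, 1.254], 'ft_force': [-0.557, -1.022, 0.508], 'torque': [-0.041, 0.002, -0.013], 'finger_gap': 0.086}
scene 401.161448135329 401.161448135329 260.3765266438463 194.33706178004297 [[0.534, -0.486, 0.692, 0.039], [-0.845, -0.3, 0.442, -0.397], [-0.007, -0.821, -0.571, 0.58], [0.0, 0.0, 0.0, 1.0]]
cradle [([0.554, -0.115, 0.019], 0.88)]
rail [([0.578, -0.103, 0.077], 0.71)]
rail_blue_end [([0.581, -0.099, 0.079], 0.79)]
keeper [([0.552, -0.184, 0.091], 0.85), ([0.554, -0.112, 0.02], 0.75)]
keeper_knob [([0.553, -0.182, 0.094], 0.71)]
keeper_post [([0.552, -0.114, 0.021], 0.87)]
flask [([0.737, -0.072, 0.172], 0.59)]
spray_can [([0.714, 0.094, 0.126], 0.74)]
water_bottle [([0.727, -0.218, 0.111], 0.59)]
varnish_tin [([0.388, -0.052, 0.102], 0.97)]
stop_face [([0.56, -0.114, 0.019], 0.62)]
saddle_floor [([0.554, 
[... 215 characters left out ...]
 1.15], [0.0, 0.0, 0.0, 1.0]]
cradle [([0.568, -0.052, 0.017], 0.6)]
rail [([0.585, -0.074, 0.081], 0.58), ([0.72, 0.103, 0.184], 0.32)]
rail_blue_end [([0.589, -0.07, 0.081], 0.94), ([0.572, -0.055, 0.017], 0.65)]
keeper [([0.547, -0.176, 0.087], 0.53), ([0.584, -0.074, 0.081], 0.2)]
keeper_knob [([0.542, -0.177, 0.096], 0.74)]
keeper_post [([0.573, -0.058, 0.019], 0.55)]
flask [([0.735, -0.056, 0.236], 0.58)]
spray_can [([0.719, 0.103, 0.185], 0.58), ([0.73, -0.205, 0.15], 0.16)]
water_bottle [([0.731, -0.205, 0.15], 0.84)]
varnish_tin [([0.409, -0.033, 0.119], 0.95)]
stop_face [([0.574, -0.056, 0.017], 0.62)]
saddle_floor [([0.574, -0.054, 0.017], 0.77), ([0.551, -0.178, 0.09], 0.71)]
1.3
```

View pics/scene0.png

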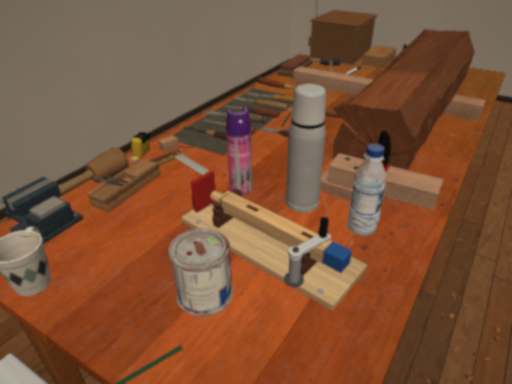

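View pics/top0.png

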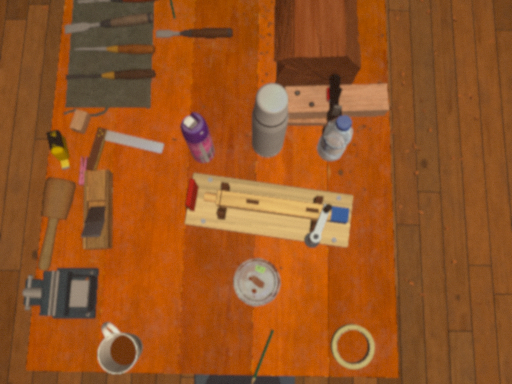

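Run:
```python
from h import *
im=cv2.imread('pics/top0.png'); c=im[160:260,170:370]; cv2.imwrite('pics/top0z.png',cv2.resize(c,None,fx=4,fy=4,interpolation=cv2.INTER_CUBIC))
im=cv2.imread('pics/scene0.png'); c=im[165:310,170:370]; cv2.imwrite('pics/scene0z.png',cv2.resize(c,None,fx=4,fy=4,interpolation=cv2.INTER_CUBIC))
```

```text
(no output)
```

View pics/top0z.png

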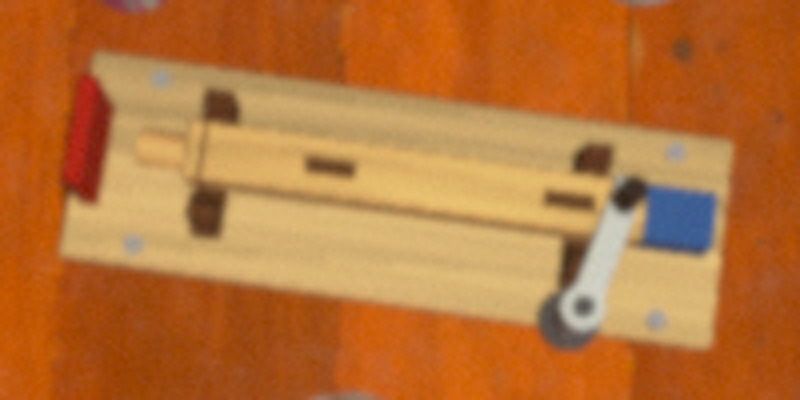

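View pics/scene0z.png

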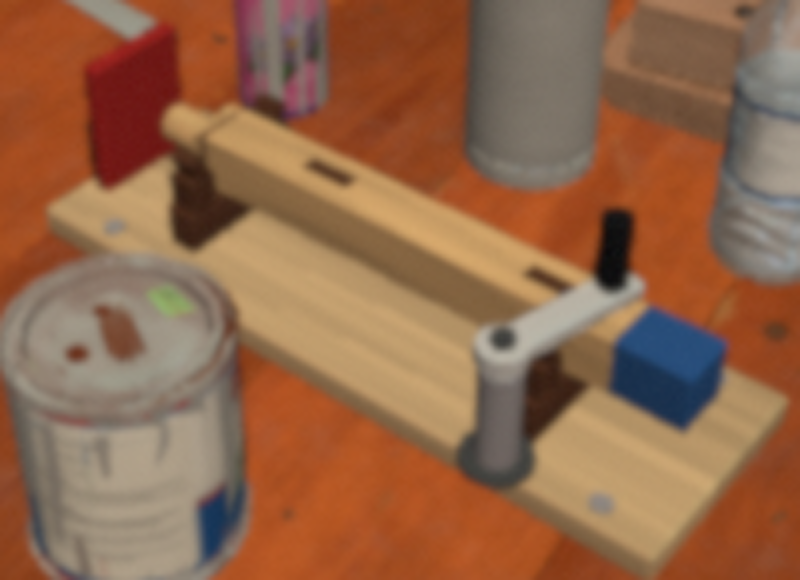

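```bash
cat >> h.py <<'E'
def proj(im,P,pose=None):
    T=np.linalg.inv(im['pose'] if pose is None else pose); p=(T[:3,:3]@np.atleast_2d(P).T).T+T[:3,3]
    return np.c_[im['fx']*p[:,0]/p[:,2]+im['cx'], im['fy']*p[:,1]/p[:,2]+im['cy']]
def c2w(c,P):
    P=np.atleast_2d(P).astype(float); return np.c_[P[:,:2]@np.array([[np.cos(c[2]),np.sin(c[2])],[-np.sin(c[2]),np.cos(c[2])]])+c[:2],P[:,2]]
E
python3 - <<'E'
from h import *
from scipy.optimize import least_squares
t=optics.get_image('top'); s=optics.get_image('scene')
z2=lambda a,o:(np.array(a,float)+.5)/4-.5+o
C=np.array([[200,-65,18],[-200,-65,18],[-200,65,18],[200,65,18]])/1e3
to=z2([(95,52),(733,140),(712,348),(62,256)],[170,160])
so=z2([(787,400),(655,562),(48,212),(90,65)],[170,165])
S=np.array([[-200,-65,18],[-200,65,18],[200,65,18],[180,32,101]])/1e3
f1=lambda c:(proj(t,c2w(c,C))-to).ravel()
f2=lambda c:(proj(s,c2w(c,S))-so).ravel()
for f in (f1,f2,lambda c:np.r_[f1(c),f2(c)]):
    r=least_squares(f,[.57,-.06,1.4]); print(np.round(r.x,4),np.round(r.fun,1))
c=r.x
np.save('c.npy',c)
print(c2w(c,np.array([[-112,60,92],[180,0,61],[0,0,44]])/1e3))
# objects: silhouettes
for n,h in [('flask',.29),('spray_can',.217),('water_bottle',.204),('varnish_tin',.12)]:
    m=optics.trace(t,n)
    m2=optics.trace(s,n)
    for im,mm in ((t,m),(s,m2)):
        ys,xs=np.where(mm[0]['pixels']); print(n,mm[0]['conf'],len(xs),xs.min(),xs.max(),ys.min(),ys.max())
        np.save(f'm_{n}_{"t" if im is t else "s"}.npy',mm[0]['pixels'])
E
```

```text
[ 0.5894 -0.0644  1.4516] [-0.3 -0.3  0.7 -0.2  0.5  0.2 -0.8  0.2]
[ 0.5881 -0.0615  1.4443] [ 0.9 -0.6 -0.8  0.  -1.3 -1.2  1.2  1.9]
[ 0.5885 -0.0627  1.4477] [-0.9 -0.3  0.   0.5 -0.4  0.8 -1.6  0.2  1.7 -0.8  0.2 -0.1 -1.  -0.9
  1.6  2.1]
[[ 0.51523208 -0.16644312  0.092     ]
 [ 0.61062898  0.11598108  0.061     ]
 [ 0.58852914 -0.06265709  0.044     ]]
flask 0.65 2303 251 288 83 157
flask 0.66 4204 286 325 84 212
spray_can 0.55 1157 180 213 112 162
spray_can 0.87 1905 226 251 108 194
water_bottle 0.9 1104 317 352 116 161
water_bottle 0.9 2561 347 386 144 236
varnish_tin 0.86 1815 233 280 257 305
varnish_tin 0.78 4623 169 232 227 315
```

Run:
```python
from h import *
from scipy.optimize import least_squares
t=optics.get_image('top'); s=optics.get_image('scene')
a=np.linspace(0,2*np.pi,60)
c=np.load('c.npy')
for n,d,h,x0 in [('flask',.08,.29,(.75,-.06)),('spray_can',.058,.217,(.72,.1)),('water_bottle',.065,.204,(.73,-.21)),('varnish_tin',.103,.12,(.4,-.03))]:
    def f(p,ims='ts'):
        o=[]
        P=np.vstack([np.c_[p[0]+d/2*np.cos(a),p[1]+d/2*np.sin(a),0*a+z] for z in (0,h)])
        for im,k in ((t,'t'),(s,'s')):
            if k not in ims: continue
            ys,xs=np.where(np.load(f'm_{n}_{k}.npy')); q=proj(im,P)
            # use extents
            o+=[q[:,0].min()-xs.min(),q[:,0].max()-xs.max(),q[:,1].max()-ys.max()]
            if n not in('flask','water_bottle') : o+=[q[:,1].min()-ys.min()]
        return o
    for k in ('t','s','ts'):
        r=least_squares(f,x0,kwargs=dict(ims=k)); print(n,k,np.round(r.x,3),np.round(r.fun,1))
    d0=r.x-c[:2]; print('  cradle frame',d0@[np.cos(c[2]),np.sin(c[2])], d0@[-np.sin(c[2]),np.cos(c[2])])
```

```text
flask t [ 0.766 -0.053] [-2.  2. -0.]
flask s [ 0.765 -0.049] [-2.2  1.8 -0.3]
flask ts [ 0.764 -0.051] [-2.8  1.3  0.6 -1.5  2.8  0.1]
  cradle frame 0.03270709468138931 -0.1731749494464765
spray_can t [0.733 0.105] [-1.5  1.8  1.9 -1.7]
spray_can s [0.733 0.105] [-1.1  1.3  1.9 -2.8]
spray_can ts [0.733 0.105] [-1.6  1.8  2.  -1.6 -1.1  1.3  1.9 -2.8]
  cradle frame 0.1842796584869598 -0.12308080078476702
water_bottle t [ 0.751 -0.206] [-4.1  3.4 -0.1]
water_bottle s [ 0.751 -0.205] [-3.4  2.9 -0.5]
water_bottle ts [ 0.751 -0.205] [-4.3  3.1  0.1 -3.2  3.2 -0.5]
  cradle frame -0.12133769997684694 -0.17862400957058153
varnish_tin t [ 0.415 -0.036] [-0.3  0.3  0.2 -0.2]
varnish_tin s [ 0.413 -0.034] [-0.7  0.8  0.7 -1.1]
varnish_tin ts [ 0.414 -0.035] [-0.8 -0.2  0.6  0.2 -0.1  1.2  0.7 -1.2]
  cradle frame 0.0064745361002933105 0.1769374414059218
```

```bash
cat >> h.py <<'E'
def cmd(pos,yaw,s=None,verbose=True):
    "shift & turn (normalised) from the measured pose to TCP pos with tool down, yaw"
    s=s or status.get_state()
    R0=R.from_euler('xyz',s['tcp_rot']); p0=np.array(s['position'])
    sh=R0.inv().apply(np.array(pos)-p0)/.25
    Rt=R.from_euler('xyz',[-np.pi/2,0,yaw]); tr=(R0.inv()*Rt).as_rotvec()/np.pi
    print('now',np.round(p0,4),np.round(s['tcp_rot'],3),'-> shift',np.round(sh,3),'turn',np.round(tr,4)); return sh,tr
def st():
    s=status.get_state(); print('t',s['time_s'],'p',np.round(s['position'],4),'rot',np.round(s['tcp_rot'],3),'F',np.round(s['ft_force'],1),'T',np.round(s['torque'],2),'gap',round(s['finger_gap'],4),'q',np.round(s['joint_pos'],3)); return s
E
python3 - <<'E'
from h import *
from scipy.optimize import least_squares
t=optics.get_image('top'); s=optics.get_image('scene'); c=np.load('c.npy')
z2=lambda a,o:(np.array(a,float)+.5)/4-.5+o
def kn(phi,z): return c2w(c,[-.112-.066*np.sin(phi),.06-.066*np.cos(phi),z])
to=z2((628,193),[170,160]); so=z2((616,248),[170,165])
pt=z2((584,307),[170,160]); ps=z2((502,340),[170,165])
print('post',proj(t,c2w(c,[-.112,.06,.094]))-pt,proj(s,c2w(c,[-.112,.06,.094]))-ps)
for im,o in((t,to),(s,so)):
    r=least_squares(lambda p:(proj(im,kn(p[0],.112))-o).ravel(),[.2]); print(r.x,r.fun,kn(r.x[0],.112))
# free triangulation of knob
r=least_squares(lambda P:np.r_[(proj(t,P)-to).ravel(),(proj(s,P)-so).ravel()],[.55,-.18,.11]); print(r.x,r.fun)
# rail: blue end top corners etc: ends along cradle x
cmd([.58,-.17,.25],-.124)
E
```

```text
post [[-0.28823701  0.48362031]] [[0.81387071 0.13398556]]
[0.22615305] [-0.29267823  0.77206237] [[ 0.57724785 -0.18902728  0.112     ]]
[0.22270713] [-0.29563602  0.42332347] [[ 0.5773253  -0.18881345  0.112     ]]
[ 0.5786527  -0.18916292  0.11230363] [-0.21660888  0.13351737  0.20295239 -0.03596382]
now [0.1947 0.5939 0.2313] [-1.571  0.     1.254] -> shift [-2.423 -0.075 -2.416] turn [ 0.      0.4386 -0.    ]
```

```bash
python3 -m jog '[[[-0.8,-0.1,-0.8],[0,0.15,0]],[[-0.8,-0.1,-0.8],[0,0.15,0]],[[-0.8,-0.1,-0.8],[0,0.15,0]],[[-0.8,-0.1,-0.8],[0,0.15,0]],[[-0.8,-0.1,-0.8],[0,0.15,0]],[[-0.8,-0.1,-0.8],[0,0.15,0]]]'
python3 - <<'E'
from h import *
st(); cmd([.57,-.19,.26],-.124)
E
```

```text
time_s: 2.6
position: [0.3237, 0.3387, 0.2568]
tcp_rot: [-1.571, -0.001, 0.781]
ft_force: [0.7, 0.3, 0.2]
finger_gap: 0.0855
t 2.6 p [0.3237 0.3387 0.2568] rot [-1.571e+00 -1.000e-03  7.810e-01] F [0.7 0.3 0.2] T [-0.01 -0.05 -0.03] gap 0.0855 q [-1.06   0.105  0.2    1.964 -0.024  1.074 -0.069]
now [0.3237 0.3387 0.2568] [-1.571e+00 -1.000e-03  7.810e-01] -> shift [-0.788 -0.013 -2.196] turn [-1.000e-04  2.879e-01  2.000e-04]
```

```bash
python3 -m jog '[[[-0.36,0,-1],[0,0.14,0]],[[-0.36,0,-1],[0,0.14,0]],[[-0.36,0,-1],[0,0.14,0]],[[-0.36,0,-1],[0,0.14,0]],[[-0.36,0,-1],[0,0.14,0]],[[-0.36,0,-1],[0,0.14,0]]]'
python3 - <<'E'
from h import *
st(); cmd([.57,-.19,.26],-.124)
E
```

```text
time_s: 3.2
position: [0.4363, 0.0964, 0.2567]
tcp_rot: [-1.571, -0.001, 0.338]
ft_force: [-0.6, 1.3, 0.7]
finger_gap: 0.0853
t 3.2 p [0.4363 0.0964 0.2567] rot [-1.571e+00 -1.000e-03  3.380e-01] F [-0.6  1.3  0.7] T [ 0.06 -0.01 -0.  ] gap 0.0853 q [-0.753  0.062  0.488  2.018 -0.033  1.068  0.088]
now [0.4363 0.0964 0.2567] [-1.571e+00 -1.000e-03  3.380e-01] -> shift [ 0.125 -0.012 -1.258] turn [1.00e-04 1.47e-01 4.00e-04]
```

```bash
python3 -m jog '[[[0.1,0,-1],[0,0.147,0]],[[0.1,0,-1],[0,0.147,0]],[[0.1,0,-1],[0,0.147,0]],[[0.1,0,-1],[0,0.147,0]],[[0.1,0,-1],[0,0.147,0]]]'
python3 - <<'E'
from h import *
s=st(); 
w=optics.get_image('wrist'); save('w1',w); print(np.round(w['tool_from_camera'],3).tolist(), w['fx'],w['cx'],w['cy'])
cmd([.5787,-.189,.2],-.124)
E
```

```text
time_s: 3.7
position: [0.5427, -0.1268, 0.2565]
tcp_rot: [-1.571, -0.001, -0.119]
ft_force: [0.8, 1.5, -0.2]
finger_gap: 0.0856
t 3.7 p [ 0.5427 -0.1268  0.2565] rot [-1.571e+00 -1.000e-03 -1.190e-01] F [ 0.8  1.5 -0.2] T [ 0.08 -0.04  0.03] gap 0.0856 q [-0.382  0.325  0.691  1.775 -0.228  1.122  0.263]
[[1.0, -0.0, -0.0, 0.002], [0.0, -0.291, 0.957, -0.142], [-0.0, -0.957, -0.291, 0.076], [0.0, 0.0, 0.0, 1.0]] 323.3592584426045 255.51180364322687 191.33818519133345
now [ 0.5439 -0.1344  0.2566] [-1.574 -0.002 -0.125] -> shift [ 0.165  0.227 -0.198] turn [ 0.0011 -0.0002  0.0006]
```

View pics/w1.png

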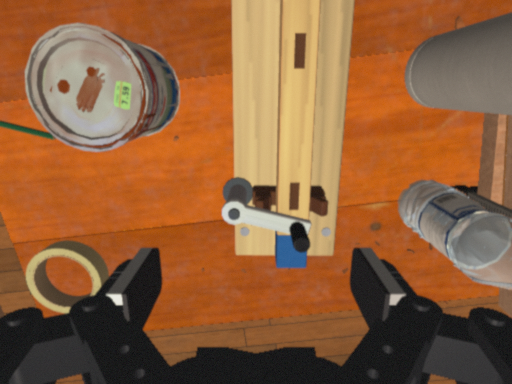

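```bash
python3 -m jog '[[[0.16,0.22,-0.2],[0,0,0]],[[0.16,0.22,-0.2],[0,0,0]],[[0.16,0.22,-0.2],[0,0,0]],[[0.16,0.22,-0.2],[0,0,0]]]'
python3 - <<'E'
from h import *
s=st(); 
w=optics.get_image('wrist'); save('w2',w)
s=st()
T=np.eye(4);T[:3,:3]=R.from_euler('xyz',s['tcp_rot']).as_matrix();T[:3,3]=s['position']
W=T@w['tool_from_camera']; np.save('W2.npy',W)
for z in (.092,.112,.132): print(proj(w,[.5787,-.189,z],W))
c=np.load('c.npy')
print('post',proj(w,c2w(c,[-.112,.06,.092]),W)); print('board corners',proj(w,c2w(c,np.array([[-.2,.065,.018],[-.2,-.065,.018]])),W))
cmd([.5787,-.189,.102],-.124)
E
```

```text
time_s: 4.15
position: [0.5755, -0.1798, 0.2009]
tcp_rot: [-1.571, 0.001, -0.12]
ft_force: [0.3, 1.0, 0.7]
finger_gap: 0.0857
t 4.15 p [ 0.5755 -0.1798  0.2009] rot [-1.571e+00  1.000e-03 -1.200e-01] F [0.3 1.  0.7] T [ 0.01 -0.03 -0.05] gap 0.0857 q [-0.242  0.479  0.661  1.718 -0.329  1.059  0.408]
t 4.2 p [ 0.5758 -0.1791  0.2016] rot [-1.571 -0.    -0.119] F [0.2 0.8 0.7] T [ 0.08 -0.   -0.02] gap 0.0853 q [-0.243  0.477  0.661  1.718 -0.329  1.06   0.408]
[[258.7009094  201.47641215]]
[[258.94166659 209.87648437]]
[[259.22290167 219.68883944]]
post [[177.55044792 184.07944779]]
board corners [[193.73252027 242.65203839]
 [311.13517199 243.07550138]]
now [ 0.5758 -0.1791  0.2016] [-1.571 -0.    -0.119] -> shift [ 0.016  0.399 -0.038] turn [-0.      0.0016  0.    ]
```

View pics/w2.png

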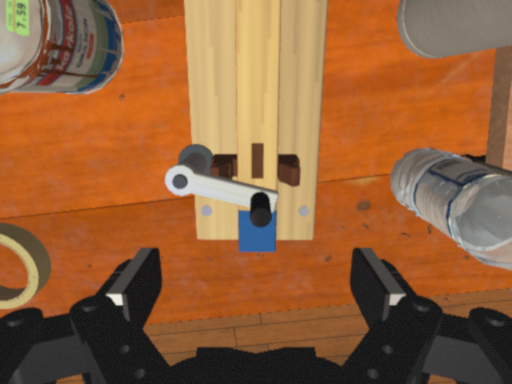

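```bash
python3 -m jog '[[[0.015,0.2,-0.035],[0,0,0]],[[0.018,0.4,-0.034],[0,0,0]],[[0.018,0.4,-0.034],[0,0,0]],[[0.018,0.4,-0.034],[0,0,0]]]'
python3 -m jog '[[[0,0,0],[0,0,0]],[[0,0,0],[0,0,0]],[[0,0,0],[0,0,0]],[[0,0,0],[0,0,0]],[[0,0,0],[0,0,0]],[[0,0,0],[0,0,0]]]' 0 40
python3 - <<'E'
from h import *
s=st()
E
```

```text
time_s: 4.6
position: [0.5796, -0.188, 0.1029]
tcp_rot: [-1.571, -0.0, -0.118]
ft_force: [1.0, -0.6, 1.0]
finger_gap: 0.0852
time_s: 5.2
position: [0.5782, -0.1881, 0.1018]
tcp_rot: [-1.57, 0.002, -0.119]
ft_force: [-12.2, 6.6, 16.8]
finger_gap: 0.0147
t 5.2 p [ 0.5782 -0.1881  0.1018] rot [-1.57   0.002 -0.119] F [-12.2   6.6  16.8] T [ 1.28  2.65 -0.1 ] gap 0.0147 q [-0.173  0.609  0.594  1.775 -0.425  0.891  0.492]
```

```bash
python3 -m jog '[[[-0.016,0,-0.049],[0,0,0]],[[-0.042,0,-0.095],[0,0,0]],[[-0.077,0,-0.134],[0,0,0]],[[-0.119,0,-0.166],[0,0,0]],[[-0.166,0,-0.189],[0,0,0]],[[-0.218,0,-0.202],[0,0,0]],[[-0.265,0,-0.205],[0,0,0]],[[-0.265,0,-0.205],[0,0,0]]]'
python3 - <<'E'
from h import *
s=st(); t=optics.get_image('top'); save('t2',t); cv2.imwrite('pics/t2z.png',cv2.resize(t['frame'][160:280,170:370],None,fx=4,fy=4))
E
```

```text
time_s: 6.0
position: [0.5069, -0.2331, 0.1023]
tcp_rot: [-1.572, -0.002, -0.121]
ft_force: [-2.4, -8.8, 5.8]
finger_gap: 0.0148
t 6.0 p [ 0.5069 -0.2331  0.1023] rot [-1.572 -0.002 -0.121] F [-2.4 -8.8  5.8] T [-1.79  0.53  0.02] gap 0.0148 q [-0.104  0.53   0.616  1.907 -0.406  0.829  0.605]
```

View pics/t2z.png

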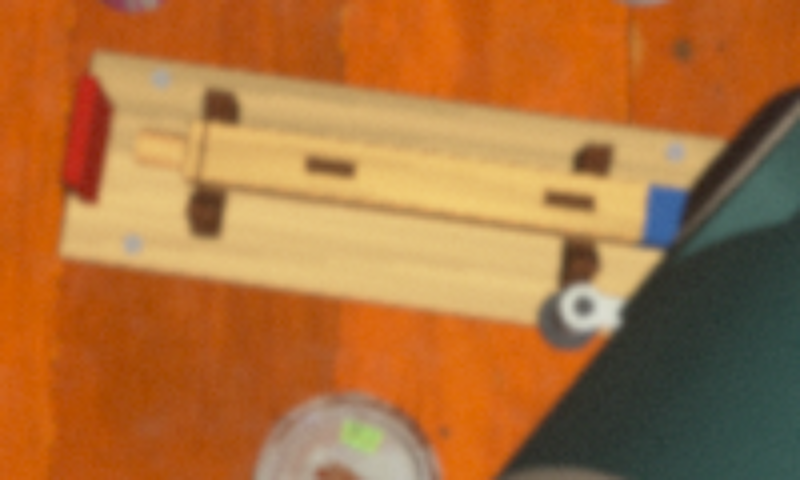

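```bash
python3 -m jog '[[[0,0,0],[0,0,0]],[[0,0,0],[0,0,0]],[[0,0,0],[0,0,0]],[[0,0,0],[0,0,0]],[[0,-0.2,0],[0,0,0]],[[0,-0.4,0],[0,0,0]],[[0,-0.5,0],[0,0,0]],[[0,-0.5,0],[0,0,0]]]' 1
python3 - <<'E'
from h import *
s=st(); c=np.load('c.npy')
t=optics.get_image('top'); P=t['pose']
def ray(px,z):
    d=P[:3,:3]@[(px[0]-t['cx'])/t['fx'],(px[1]-t['cy'])/t['fy'],1]; return P[:3,3]+d*(z-P[2,3])/d[2]
def w2c(p):
    d=np.array(p[:2])-c[:2]; return d@[np.cos(c[2]),np.sin(c[2])], d@[-np.sin(c[2]),np.cos(c[2])]
for a,z in (((716,192),.078),((710,250),.078),((137,147),.061),((195,150),.078),((646,187),.078),((643,244),.078),((208,124),.078),((200,183),.078)):
    px=(np.array(a)+.5)/4-.5+[170,160]; print(a,np.round(ray(px,z),4),np.round(w2c(ray(px,z)),4))
E
```

```text
time_s: 6.85
position: [0.5088, -0.2321, 0.2298]
tcp_rot: [-1.571, -0.005, -0.119]
ft_force: [0.3, 0.7, -1.1]
finger_gap: 0.0857
t 6.85 p [ 0.5088 -0.2321  0.2298] rot [-1.571 -0.005 -0.119] F [ 0.3  0.7 -1.1] T [-0.02  0.01  0.02] gap 0.0857 q [-0.195  0.362  0.713  1.805 -0.269  1.068  0.497]
(716, 192) [ 0.5865 -0.246   0.078 ] [-0.1822 -0.0205]
(710, 250) [ 0.5525 -0.242   0.078 ] [-0.1824  0.0137]
(137, 147) [0.6093 0.0924 0.061 ] [ 0.1564 -0.0015]
(195, 150) [0.6049 0.0567 0.078 ] [ 0.1205 -0.0016]
(646, 187) [ 0.5886 -0.2054  0.078 ] [-0.1417 -0.0176]
(643, 244) [ 0.5552 -0.2033  0.078 ] [-0.1437  0.0158]
(208, 124) [0.6205 0.0497 0.078 ] [ 0.1154 -0.018 ]
(200, 183) [0.5855 0.0531 0.078 ] [0.1146 0.0172]
```

Run:
```python
from h import *
c=np.load('c.npy'); p=c2w(c,[-.033,-.001,.04])[0]; print(p); cmd(p+[.001,.001,.12],-.118); cmd(p+[.001,.001,0],-.118)
```

```text
[ 0.58546994 -0.0955302   0.04      ]
now [ 0.5081 -0.2315  0.2277] [-1.571 -0.003 -0.118] -> shift [0.246 0.272 0.581] turn [-0.     -0.0001  0.0009]
now [ 0.5081 -0.2315  0.2277] [-1.571 -0.003 -0.118] -> shift [0.245 0.752 0.581] turn [-0.     -0.0001  0.0009]
```

```bash
python3 -m jog '[[[0.245,0.1,0.581],[0,0,0]],[[0.245,0.2,0.581],[0,0,0]],[[0.245,0.272,0.581],[0,0,0]],[[0.245,0.272,0.581],[0,0,0]],[[0.245,0.272,0.581],[0,0,0]]]'
python3 - <<'E'
from h import *
s=st(); 
w=optics.get_image('wrist'); save('w3',w)
s=st(); c=np.load('c.npy')
T=np.eye(4);T[:3,:3]=R.from_euler('xyz',s['tcp_rot']).as_matrix();T[:3,3]=s['position']
W=T@w['tool_from_camera']
for P in ([.103,.017,.078],[.103,-.017,.078],[-.103,.017,.078],[-.103,-.017,.078],[.18,.032,.101],[.18,-.032,.101],[-.2,.065,.018],[-.2,-.065,.018],[.2,.065,.018],[.2,-.065,.018]): print(P,np.round(proj(w,c2w(c,P),W),1))
cmd([.5865,-.0945,.04],-.118)
E
```

```text
time_s: 7.4
position: [0.5851, -0.0912, 0.1549]
tcp_rot: [-1.571, 0.005, -0.115]
ft_force: [-0.3, 0.4, -0.5]
finger_gap: 0.0854
t 7.4 p [ 0.5851 -0.0912  0.1549] rot [-1.571  0.005 -0.115] F [-0.3  0.4 -0.5] T [-0.07  0.01  0.05] gap 0.0854 q [-0.363  0.511  0.618  1.781 -0.351  0.967  0.283]
t 7.45 p [ 0.5848 -0.0937  0.1564] rot [-1.572  0.003 -0.117] F [-0.4  0.   0.5] T [-0.03 -0.01 -0.03] gap 0.0855 q [-0.362  0.509  0.62   1.781 -0.349  0.967  0.284]
[0.103, 0.017, 0.078] [[226.3  -8.8]]
[0.103, -0.017, 0.078] [[282.9  -8.5]]
[-0.103, 0.017, 0.078] [[231.7 289.1]]
[-0.103, -0.017, 0.078] [[275.  289.4]]
[0.18, 0.032, 0.101] [[ 185.9 -212.9]]
[0.18, -0.032, 0.101] [[ 324.2 -212.4]]
[-0.2, 0.065, 0.018] [[191.7 335.8]]
[-0.2, -0.065, 0.018] [[315.4 336.7]]
[0.2, 0.065, 0.018] [[ 161.7 -142.7]]
[0.2, -0.065, 0.018] [[ 350.  -141.9]]
now [ 0.5848 -0.0937  0.1564] [-1.572  0.003 -0.117] -> shift [ 0.009  0.466 -0.002] turn [ 0.0003  0.0003 -0.001 ]
```

View pics/w3.png

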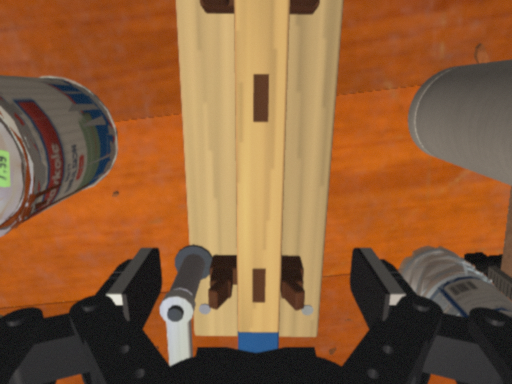

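```bash
python3 -m jog '[[[0.015,0.2,-0.002],[0,0,0]],[[0.017,0.35,-0.002],[0,0,0]],[[0.017,0.46,-0.002],[0,0,0]],[[0.017,0.46,-0.002],[0,0,0]],[[0.017,0.46,-0.002],[0,0,0]]]'
python3 -m jog '[[[0,0,0],[0,0,0]],[[0,0,0],[0,0,0]],[[0,0,0],[0,0,0]],[[0,0,0],[0,0,0]],[[0,0,0],[0,0,0]],[[0,0,0],[0,0,0]]]' 0 70
python3 - <<'E'
from h import *
s=st(); w=optics.get_image('wrist'); save('w4',w)
E
```

```text
time_s: 7.95
position: [0.5895, -0.097, 0.0443]
tcp_rot: [-1.572, -0.0, -0.12]
ft_force: [-0.2, 0.2, 1.5]
finger_gap: 0.0854
time_s: 8.55
position: [0.5895, -0.0953, 0.0442]
tcp_rot: [-1.57, 0.0, -0.119]
ft_force: [-8.6, 3.4, 14.9]
finger_gap: 0.0325
t 8.55 p [ 0.5895 -0.0953  0.0442] rot [-1.57   0.    -0.119] F [-8.6  3.4 14.9] T [ 0.48  1.49 -0.18] gap 0.0325 q [-0.286  0.667  0.529  1.827 -0.464  0.774  0.37 ]
```

View pics/w4.png

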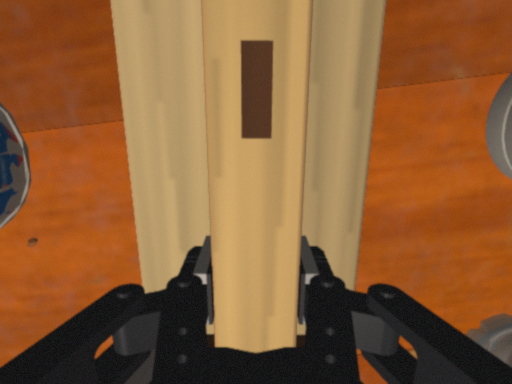

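```bash
python3 -m jog '[[[0,-0.05,0],[0,0,0]],[[0,-0.12,0],[0,0,0]],[[0,-0.2,0],[0,0,0]],[[0,-0.32,0],[0,0,0]],[[0,-0.44,0],[0,0,0]],[[0,-0.56,0],[0,0,0]],[[0,-0.64,0],[0,0,0]],[[0,-0.64,0],[0,0,0]]]'
python3 - <<'E'
from h import *
s=st(); w=optics.get_image('scene'); save('s4',w)
cmd([.47,-.09,.205],-.12)
E
```

```text
time_s: 9.4
position: [0.5908, -0.096, 0.2073]
tcp_rot: [-1.57, -0.005, -0.119]
ft_force: [0.2, 0.2, -1.4]
finger_gap: 0.0332
t 9.4 p [ 0.5908 -0.096   0.2073] rot [-1.57  -0.005 -0.119] F [ 0.2  0.2 -1.4] T [-0.02  0.03 -0.01] gap 0.0332 q [-0.383  0.457  0.653  1.728 -0.314  1.058  0.256]
now [ 0.5902 -0.0956  0.2053] [-1.57  -0.003 -0.119] -> shift [-0.48  -0.    -0.035] turn [-0.0001  0.0004  0.001 ]
```

View pics/s4.png

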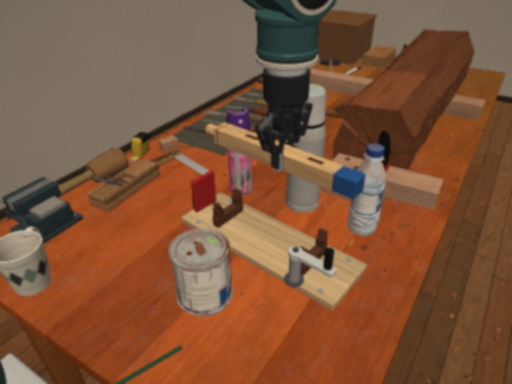

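```bash
python3 -m jog '[[[-0.15,0,0],[0,0,0]],[[-0.32,0,0],[0,0,0]],[[-0.46,0,-0.02],[0,0,0]],[[-0.48,0,-0.03],[0,0,0]],[[-0.48,0,-0.03],[0,0,0]]]'
python3 -m jog '[[[0,0,0],[0,-0.03,0]],[[0,0,0],[0,-0.07,0]],[[0,0,0],[0,-0.11,0]],[[0,0,0],[0,-0.15,0]],[[0,0,0],[0,-0.19,0]],[[0,0,0],[0,-0.23,0]],[[0,0,0],[0,-0.27,0]],[[0,0,0],[0,-0.3,0]]]'
python3 - <<'E'
from h import *
s=st(); w=optics.get_image('top'); save('t5',w)
E
```

```text
time_s: 9.95
position: [0.4689, -0.0886, 0.2033]
tcp_rot: [-1.57, 0.0, -0.119]
ft_force: [0.9, -0.6, -1.5]
finger_gap: 0.0332
time_s: 10.75
position: [0.4705, -0.0888, 0.203]
tcp_rot: [-1.571, 0.001, 0.829]
ft_force: [-0.5, 0.7, -2.6]
finger_gap: 0.0333
t 10.75 p [ 0.4705 -0.0888  0.203 ] rot [-1.571e+00  1.000e-03  8.290e-01] F [-0.5  0.7 -2.6] T [-0.04 -0.01 -0.01] gap 0.0333 q [-0.373  0.209  0.56   2.012 -0.134  0.956  1.084]
```

View pics/t5.png

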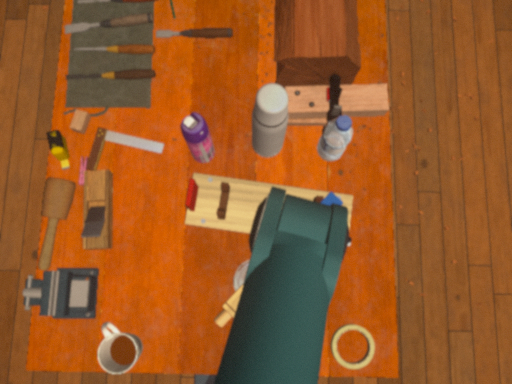

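```bash
python3 -m jog '[[[0,0,0],[0,0.04,0]],[[0,0,0],[0,0.08,0]],[[0,0,0],[0,0.12,0]],[[0,0,0],[0,0.17,0]],[[0,0,0],[0,0.22,0]],[[0,0,0],[0,0.27,0]],[[0,0,0],[0,0.32,0]],[[0,0,0],[0,0.36,0]]]'
python3 -m jog '[[[0,0,0],[0,0.04,0]],[[0,0,0],[0,0.08,0]],[[0,0,0],[0,0.12,0]],[[0,0,0],[0,0.17,0]],[[0,0,0],[0,0.22,0]],[[0,0,0],[0,0.27,0]],[[0,0,0],[0,0.32,0]],[[0,0,0],[0,0.36,0]]]'
python3 - <<'E'
from h import *
s=st()
E
```

```text
time_s: 11.6
position: [0.4703, -0.0888, 0.2031]
tcp_rot: [-1.572, -0.0, -0.312]
ft_force: [-0.1, 0.0, -1.9]
finger_gap: 0.033
time_s: 12.4
position: [0.4704, -0.0887, 0.2033]
tcp_rot: [-1.571, -0.001, -1.438]
ft_force: [0.4, 0.4, -2.4]
finger_gap: 0.0332
t 12.4 p [ 0.4704 -0.0887  0.2033] rot [-1.571e+00 -1.000e-03 -1.438e+00] F [ 0.4  0.4 -2.4] T [0.04 0.04 0.09] gap 0.0332 q [-0.702  0.283  0.964  2.02  -0.28   0.975 -1.036]
```

```bash
python3 -m jog '[[[0,0,0],[0,0.04,0]],[[0,0,0],[0,0.08,0]],[[0,0,0],[0,0.12,0]],[[0,0,0],[0,0.17,0]],[[0,0,0],[0,0.22,0]],[[0,0,0],[0,0.27,0]],[[0,0,0],[0,0.32,0]],[[0,0,0],[0,0.36,0]]]'
python3 - <<'E'
from h import *
s=st()
im=optics.get_image('scene'); save('s6',im)
E
```

```text
time_s: 13.2
position: [0.4704, -0.0887, 0.2033]
tcp_rot: [-1.569, -0.001, -2.565]
ft_force: [-0.8, 0.4, -1.5]
finger_gap: 0.0333
t 13.2 p [ 0.4704 -0.0887  0.2033] rot [-1.569e+00 -1.000e-03 -2.565e+00] F [-0.8  0.4 -1.5] T [ 0.06 -0.02  0.03] gap 0.0333 q [-0.862  0.389  1.202  2.023 -0.428  1.014 -2.015]
```

View pics/s6.png

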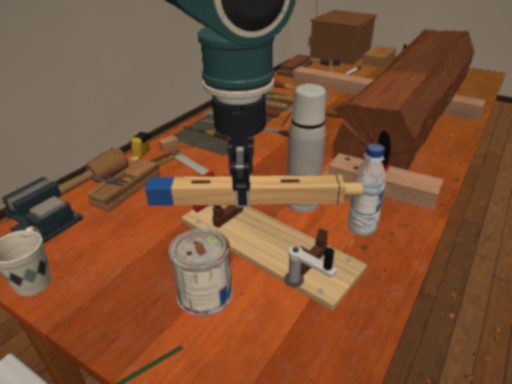

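```bash
python3 -m jog '[[[0,0,0],[0,0.04,0]],[[0,0,0],[0,0.08,0]],[[0,0,0],[0,0.12,0]],[[0,0,0],[0,0.16,0]],[[0,0,0],[0,0.2,0]],[[0,0,0],[0,0.222,0]],[[0,0,0],[0,0.222,0]]]'
python3 - <<'E'
from h import *
s=st()
cmd([.5952,-.0397,.205],-.119-np.pi)
E
```

```text
time_s: 13.95
position: [0.4701, -0.0887, 0.2033]
tcp_rot: [-1.57, 0.0, 3.029]
ft_force: [-1.1, -0.6, -0.9]
finger_gap: 0.0333
t 13.95 p [ 0.4701 -0.0887  0.2033] rot [-1.57   0.     3.029] F [-1.1 -0.6 -0.9] T [ 0.04 -0.   -0.01] gap 0.0333 q [-0.878  0.407  1.231  2.024 -0.452  1.022 -2.681]
now [ 0.4701 -0.0887  0.2033] [-1.57   0.     3.029] -> shift [-0.475 -0.007 -0.251] turn [-0.0003  0.002  -0.0001]
```

```bash
python3 -m jog '[[[-0.12,0,-0.06],[0,0.002,0]],[[-0.26,0,-0.14],[0,0.002,0]],[[-0.4,0,-0.21],[0,0.002,0]],[[-0.475,-0.005,-0.251],[0,0.002,0]],[[-0.475,-0.005,-0.251],[0,0.002,0]],[[-0.475,-0.005,-0.251],[0,0.002,0]]]'
python3 - <<'E'
from h import *
s=st()
w=optics.get_image('wrist'); save('w7',w)
s=st(); c=np.load('c.npy')
T=np.eye(4);T[:3,:3]=R.from_euler('xyz',s['tcp_rot']).as_matrix();T[:3,3]=s['position']
np.save('W7.npy',T@w['tool_from_camera'])
im=optics.get_image('scene'); save('s7',im)
cmd([.5952,-.0397,.205],-.119-np.pi)
E
```

```text
time_s: 14.55
position: [0.5947, -0.0401, 0.2041]
tcp_rot: [-1.57, -0.001, 3.025]
ft_force: [-0.2, -0.5, -1.8]
finger_gap: 0.0329
t 14.55 p [ 0.5947 -0.0401  0.2041] rot [-1.570e+00 -1.000e-03  3.025e+00] F [-0.2 -0.5 -1.8] T [-0.03  0.03  0.01] gap 0.0329 q [-0.738  0.624  1.076  1.741 -0.597  1.148 -2.74 ]
t 14.6 p [ 0.5943 -0.0403  0.2043] rot [-1.57  -0.     3.024] F [-0.8 -0.5 -1.6] T [ 0.02 -0.01  0.01] gap 0.0332 q [-0.738  0.623  1.077  1.741 -0.597  1.148 -2.74 ]
now [ 0.5942 -0.0402  0.2045] [-1.571 -0.     3.023] -> shift [-0.004 -0.002 -0.003] turn [-0.0001  0.0001  0.0001]
```

View pics/w7.png

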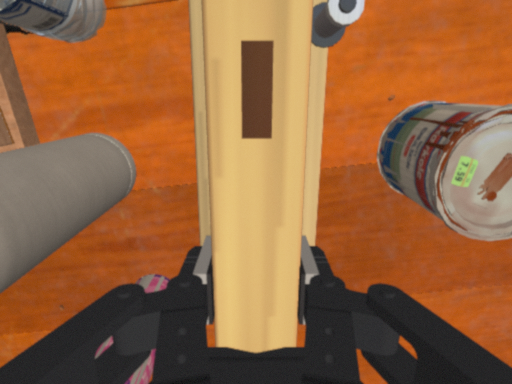

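View pics/s7.png

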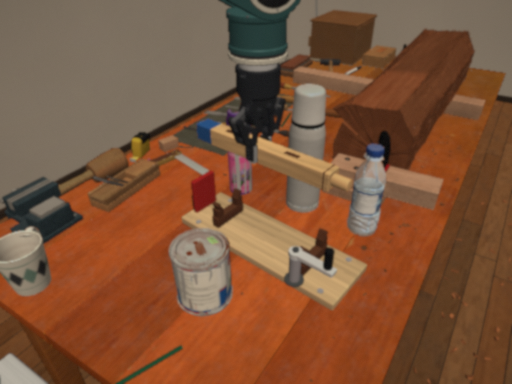

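```bash
python3 -m jog '[[[0.013,0.08,0],[0,0,0]],[[0.013,0.2,0],[0,0,0]],[[0.013,0.32,0],[0,0,0]],[[0.013,0.42,0],[0,0,0]],[[0.013,0.48,0],[0,0,0]],[[0.013,0.48,0],[0,0,0]]]'
python3 - <<'E'
from h import *
s=st()
w=optics.get_image('wrist'); save('w8',w)
t=optics.get_image('top'); save('t8',t); cv2.imwrite('pics/t8z.png',cv2.resize(t['frame'][150:270,170:370],None,fx=4,fy=4,interpolation=cv2.INTER_CUBIC))
cmd([.592,-.04,.044],-.121-np.pi)
E
```

```text
time_s: 15.25
position: [0.5905, -0.0395, 0.0835]
tcp_rot: [-1.57, -0.002, 3.022]
ft_force: [0.3, -0.2, -1.7]
finger_gap: 0.0329
t 15.25 p [ 0.5905 -0.0395  0.0835] rot [-1.570e+00 -2.000e-03  3.022e+00] F [ 0.3 -0.2 -1.7] T [0.06 0.01 0.01] gap 0.0329 q [-0.651  0.753  0.937  1.833 -0.741  0.953 -2.642]
now [ 0.5917 -0.0398  0.0855] [-1.571e+00  1.000e-03  3.022e+00] -> shift [-0.001  0.166  0.001] turn [-0.      0.0005 -0.0003]
```

View pics/w8.png

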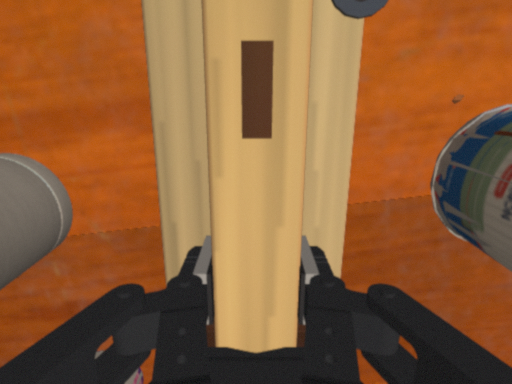

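View pics/t8z.png

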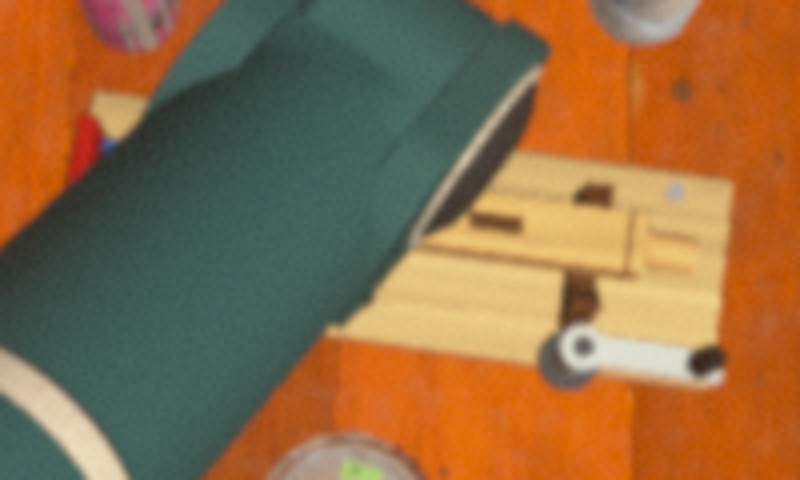

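```bash
python3 -m jog '[[[0,0.03,0],[0,0,0]],[[0,0.06,0],[0,0,0]],[[0,0.09,0],[0,0,0]],[[0,0.11,0],[0,0,0]],[[0,0.13,0],[0,0,0]],[[0,0.14,0],[0,0,0]],[[0,0.15,0],[0,0,0]],[[0,0.15,0],[0,0,0]]]'
python3 - <<'E'
from h import *
s=st()
w=optics.get_image('scene'); save('s9',w);cv2.imwrite('pics/s9z.png',cv2.resize(w['frame'][150:310,170:370],None,fx=4,fy=3.7,interpolation=cv2.INTER_CUBIC))
s=st()
E
```

```text
time_s: 16.15
position: [0.5914, -0.0395, 0.0469]
tcp_rot: [-1.571, -0.0, 3.022]
ft_force: [0.1, 0.4, -1.8]
finger_gap: 0.033
t 16.15 p [ 0.5914 -0.0395  0.0469] rot [-1.571 -0.     3.022] F [ 0.1  0.4 -1.8] T [ 0.04 -0.01  0.  ] gap 0.033 q [-0.619  0.799  0.887  1.845 -0.791  0.897 -2.609]
t 16.2 p [ 0.5914 -0.0395  0.0471] rot [-1.571 -0.     3.022] F [ 0.2 -0.  -1.7] T [0.02 0.04 0.02] gap 0.0331 q [-0.619  0.798  0.888  1.845 -0.791  0.897 -2.609]
```

View pics/s9z.png

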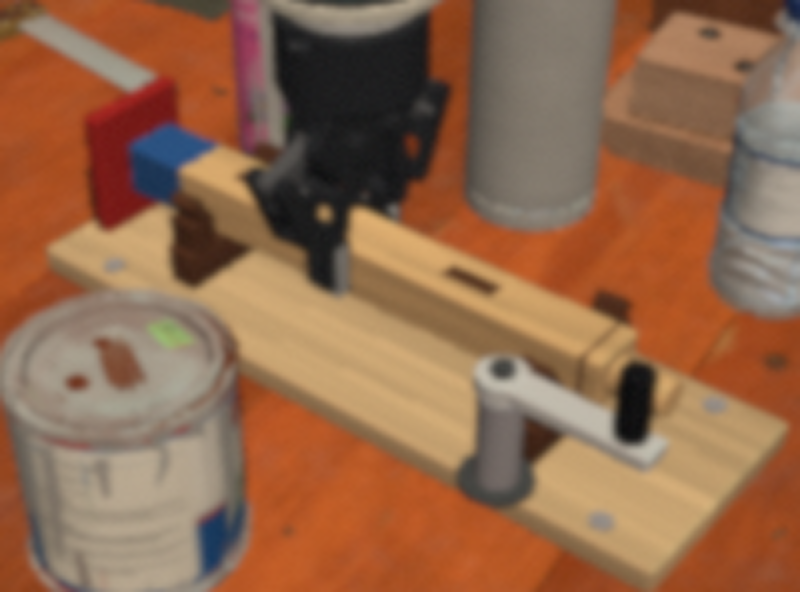

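```bash
python3 -m jog '[[[0,0.004,0],[0,0,0]],[[0,0.008,0],[0,0,0]],[[0,0.012,0],[0,0,0]],[[0,0.012,0],[0,0,0]]]'
python3 -m jog '[[[0,0,-0.008],[0,0,0]],[[0,0,-0.016],[0,0,0]],[[0,0,-0.02],[0,0,0]],[[0,0,-0.02],[0,0,0]]]'
python3 - <<'E'
from h import *
s=st()
E
```

```text
time_s: 16.6
position: [0.5915, -0.0394, 0.0443]
tcp_rot: [-1.571, 0.0, 3.022]
ft_force: [-2.2, 1.8, 3.5]
finger_gap: 0.0334
time_s: 17.0
position: [0.5922, -0.0345, 0.0443]
tcp_rot: [-1.571, 0.001, 3.022]
ft_force: [-1.2, -3.3, 5.0]
finger_gap: 0.0331
t 17.0 p [ 0.5922 -0.0345  0.0443] rot [-1.571e+00  1.000e-03  3.022e+00] F [-1.2 -3.3  5. ] T [-0.47  0.06 -0.04] gap 0.0331 q [-0.625  0.803  0.884  1.845 -0.795  0.893 -2.615]
```

```bash
python3 -m jog '[[[0,0,-0.006],[0,0,0]],[[0,0,-0.008],[0,0,0]],[[0,0,-0.008],[0,0,0]]]'
python3 -m jog '[[[0,0,-0.004],[0,0,0]],[[0,0,-0.006],[0,0,0]],[[0,0,-0.006],[0,0,0]]]'
python3 - <<'E'
from h import *
s=st()
w=optics.get_image('scene'); save('s10',w);cv2.imwrite('pics/s10z.png',cv2.resize(w['frame'][160:240,170:270],None,fx=7,fy=7,interpolation=cv2.INTER_CUBIC))
E
```

```text
time_s: 17.3
position: [0.5924, -0.0327, 0.0442]
tcp_rot: [-1.57, 0.0, 3.022]
ft_force: [0.0, -3.9, 4.8]
finger_gap: 0.0331
time_s: 17.6
position: [0.5924, -0.0324, 0.0443]
tcp_rot: [-1.569, 0.001, 3.021]
ft_force: [-0.1, -10.2, 4.0]
finger_gap: 0.0329
t 17.6 p [ 0.5924 -0.0324  0.0443] rot [-1.569e+00  1.000e-03  3.021e+00] F [ -0.1 -10.2   4. ] T [-1.9   0.17  0.14] gap 0.0329 q [-0.63   0.803  0.885  1.844 -0.794  0.892 -2.621]
```

View pics/s10z.png

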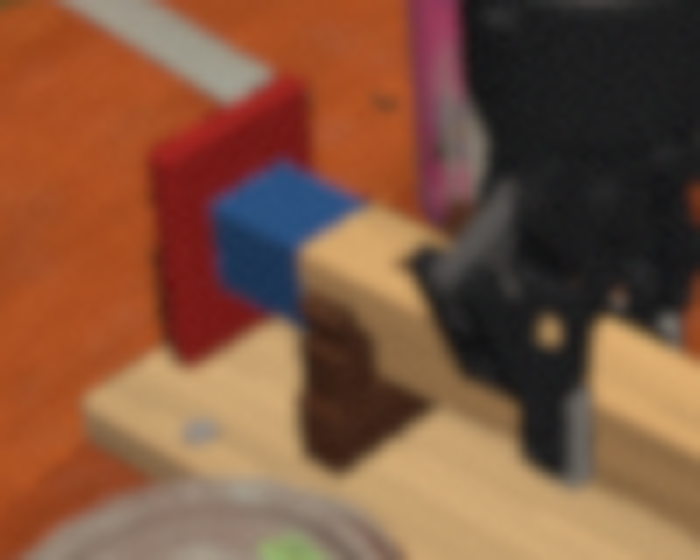

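```bash
python3 -m jog '[[[0,0,0],[0,0,0]],[[0,0,0],[0,0,0]],[[0,0,0],[0,0,0]],[[0,0,0],[0,0,0]],[[0,0,0],[0,0,0]]]' 1
python3 -m jog '[[[0,-0.1,0],[0,0,0]],[[0,-0.25,0],[0,0,0]],[[0,-0.4,0],[0,0,0]],[[0,-0.52,0],[0,0,0]],[[0,-0.52,0],[0,0,0]]]'
python3 - <<'E'
from h import *
s=st(); c=np.load('c.npy')
p=c2w(c,[-.178,.06,.102])[0]; print('knob',p)
w=optics.get_image('scene'); save('s11',w);cv2.imwrite('pics/s11z.png',cv2.resize(w['frame'][150:310,170:370],None,fx=4,fy=3.7,interpolation=cv2.INTER_CUBIC))
cmd([p[0],p[1],.175],-.121)
E
```

```text
time_s: 18.15
position: [0.5924, -0.0308, 0.044]
tcp_rot: [-1.571, -0.0, 3.022]
ft_force: [-0.2, -0.6, 0.4]
finger_gap: 0.0854
time_s: 18.65
position: [0.5939, -0.0313, 0.1776]
tcp_rot: [-1.572, 0.005, 3.022]
ft_force: [-0.1, 0.6, -0.3]
finger_gap: 0.0854
t 18.65 p [ 0.5939 -0.0313  0.1776] rot [-1.572  0.005  3.022] F [-0.1  0.6 -0.3] T [-0.01  0.01  0.03] gap 0.0854 q [-0.74   0.648  1.054  1.772 -0.632  1.098 -2.731]
knob [ 0.5071288  -0.23194379  0.102     ]
now [ 0.5932 -0.0308  0.1755] [-1.572e+00  3.000e-03  3.023e+00] -> shift [0.246 0.001 0.84 ] turn [-1.300e-03 -9.994e-01 -4.000e-04]
```

View pics/s11z.png

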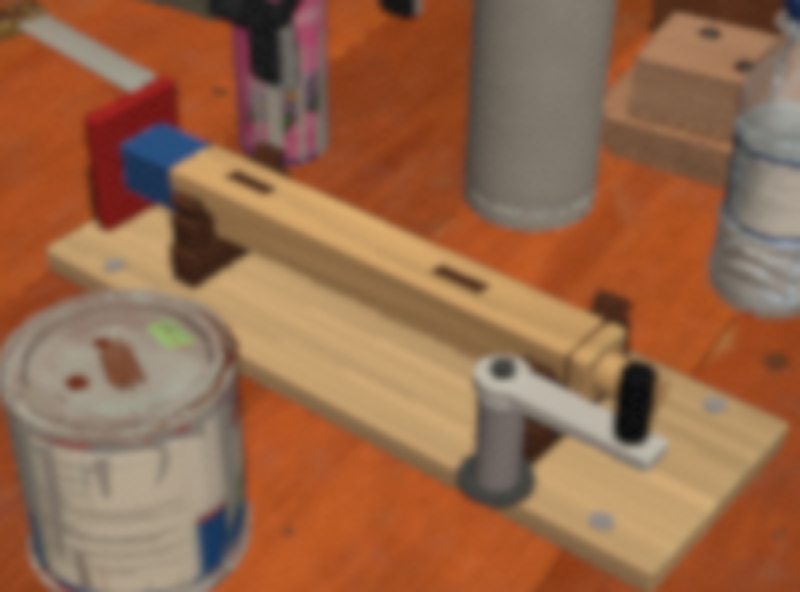

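```bash
python3 -m jog '[[[0.05,0,0.17],[0,0,0]],[[0.1,0,0.36],[0,0,0]],[[0.16,0,0.55],[0,0,0]],[[0.22,0,0.72],[0,0,0]],[[0.246,0,0.844],[0,0,0]],[[0.246,0,0.844],[0,0,0]],[[0.246,0,0.844],[0,0,0]]]'
python3 - <<'E'
from h import *
s=st(); w=optics.get_image('wrist'); save('w12',w)
s=st()
T=np.eye(4);T[:3,:3]=R.from_euler('xyz',s['tcp_rot']).as_matrix();T[:3,3]=s['position']
for z in(.092,.112,.132):print(proj(w,[.5069,-.2331,z],T@w['tool_from_camera']))
cmd([.5069,-.2331,.103],3.022)
E
```

```text
time_s: 19.4
position: [0.5057, -0.2334, 0.1733]
tcp_rot: [-1.571, -0.001, 3.021]
ft_force: [0.2, 0.7, 0.2]
finger_gap: 0.0854
t 19.4 p [ 0.5057 -0.2334  0.1733] rot [-1.571e+00 -1.000e-03  3.021e+00] F [0.2 0.7 0.2] T [ 0.04 -0.02  0.  ] gap 0.0854 q [-0.409  0.584  1.064  1.866 -0.589  1.05  -2.366]
t 19.45 p [ 0.5062 -0.2325  0.1733] rot [-1.571e+00 -1.000e-03  3.022e+00] F [-0.6  0.5  1. ] T [ 0.08 -0.03 -0.03] gap 0.0855 q [-0.41   0.584  1.064  1.865 -0.589  1.05  -2.366]
[[256.43477972 196.49452624]]
[[256.55452768 205.70359214]]
[[256.6975613  216.70341193]]
now [ 0.5062 -0.2325  0.1733] [-1.571e+00 -1.000e-03  3.022e+00] -> shift [-0.003  0.281  0.002] turn [0.0001 0.0001 0.0003]
```

View pics/w12.png

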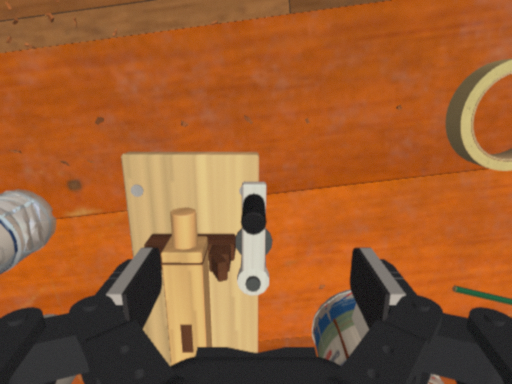

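```bash
python3 -m jog '[[[-0.005,0.12,-0.006],[0,0,0]],[[-0.005,0.27,-0.006],[0,0,0]],[[-0.005,0.27,-0.006],[0,0,0]],[[-0.005,0.27,-0.006],[0,0,0]]]'
python3 -m jog '[[[0,0,0],[0,0,0]],[[0,0,0],[0,0,0]],[[0,0,0],[0,0,0]],[[0,0,0],[0,0,0]],[[0,0,0],[0,0,0]],[[0,0,0],[0,0,0]]]' 0 40
python3 - <<'E'
from h import *
s=st()
E
```

```text
time_s: 19.85
position: [0.5077, -0.2314, 0.1069]
tcp_rot: [-1.57, -0.001, 3.023]
ft_force: [0.6, -1.0, 0.6]
finger_gap: 0.0852
time_s: 20.45
position: [0.5078, -0.2319, 0.1069]
tcp_rot: [-1.571, 0.0, 3.022]
ft_force: [-1.1, 1.5, 6.4]
finger_gap: 0.0149
t 20.45 p [ 0.5078 -0.2319  0.1069] rot [-1.571  0.     3.022] F [-1.1  1.5  6.4] T [0.35 0.18 0.03] gap 0.0149 q [-0.344  0.666  0.971  1.909 -0.684  0.94  -2.302]
```

```bash
python3 -m jog '[[[-0.045,0,-0.004],[0,0,0]],[[-0.096,0,-0.018],[0,0,0]],[[-0.143,0,-0.042],[0,0,0]],[[-0.184,0,-0.075],[0,0,0]],[[-0.218,0,-0.115],[0,0,0]],[[-0.243,0,-0.161],[0,0,0]],[[-0.259,0,-0.211],[0,0,0]],[[-0.262,0,-0.24],[0,0,0]]]'
python3 -m jog '[[[0,0,-0.012],[0,0,0]],[[0,0,-0.024],[0,0,0]],[[0,0,-0.024],[0,0,0]]]'
python3 - <<'E'
from h import *
s=st()
E
```

```text
time_s: 21.25
position: [0.5801, -0.18, 0.1068]
tcp_rot: [-1.57, 0.0, 3.022]
ft_force: [0.4, -7.2, 0.8]
finger_gap: 0.0143
time_s: 21.55
position: [0.5814, -0.1741, 0.1069]
tcp_rot: [-1.57, 0.002, 3.022]
ft_force: [6.2, -2.2, 0.0]
finger_gap: 0.0144
t 21.55 p [ 0.5814 -0.1741  0.1069] rot [-1.570e+00  2.000e-03  3.022e+00] F [ 6.2 -2.2  0. ] T [-0.12 -1.33  0.05] gap 0.0144 q [-0.422  0.737  0.947  1.785 -0.707  0.997 -2.45 ]
```

```bash
python3 -m jog '[[[0,0,-0.008],[0,0,0]],[[0,0,-0.012],[0,0,0]],[[0,0,-0.012],[0,0,0]]]'
python3 - <<'E'
from h import *
s=st()
E
```

```text
time_s: 21.85
position: [0.5817, -0.1721, 0.107]
tcp_rot: [-1.569, 0.002, 3.022]
ft_force: [7.3, -5.8, -1.4]
finger_gap: 0.0144
t 21.85 p [ 0.5817 -0.1721  0.107 ] rot [-1.569e+00  2.000e-03  3.022e+00] F [ 7.3 -5.8 -1.4] T [-1.29 -1.55  0.49] gap 0.0144 q [-0.427  0.737  0.948  1.787 -0.707  0.995 -2.454]
```

```bash
python3 -m jog '[[[0,0,-0.008],[0,0,0]],[[0,0,-0.014],[0,0,0]],[[0,0,-0.014],[0,0,0]]]'
python3 - <<'E'
from h import *
s=st()
w=optics.get_image('wrist'); save('w13',w)
w=optics.get_image('scene'); save('s13',w);cv2.imwrite('pics/s13z.png',cv2.resize(w['frame'][150:310,170:370],None,fx=4,fy=3.7,interpolation=cv2.INTER_CUBIC))
E
```

```text
time_s: 22.15
position: [0.582, -0.1694, 0.107]
tcp_rot: [-1.568, 0.003, 3.021]
ft_force: [8.2, -10.3, -3.9]
finger_gap: 0.0145
t 22.15 p [ 0.582  -0.1694  0.107 ] rot [-1.568e+00  3.000e-03  3.021e+00] F [  8.2 -10.3  -3.9] T [-2.19 -1.7   0.27] gap 0.0145 q [-0.433  0.737  0.949  1.788 -0.707  0.994 -2.459]
```

View pics/w13.png

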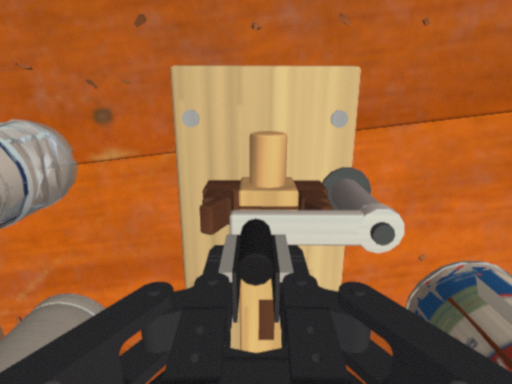

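View pics/s13z.png

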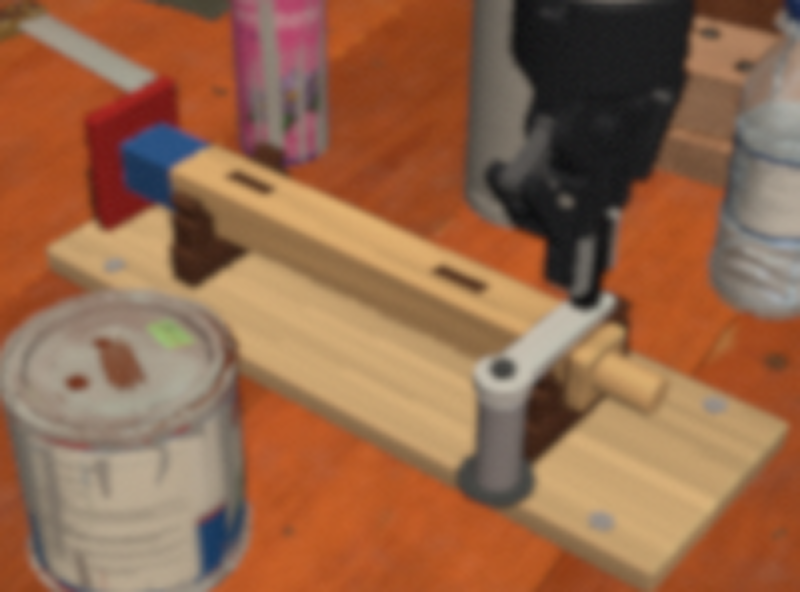

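```bash
python3 -m jog '[[[0,0,0],[0,0,0]],[[0,0,0],[0,0,0]],[[0,0,0],[0,0,0]],[[0,0,0],[0,0,0]],[[0,0,0],[0,0,0]]]' 1
python3 -m jog '[[[0,-0.1,0],[0,0,0]],[[0,-0.25,0],[0,0,0]],[[0,-0.4,0],[0,0,0]],[[0,-0.5,0],[0,0,0]],[[0,-0.5,0.1],[0,0,0]],[[0,-0.5,0.2],[0,0,0]],[[0,-0.5,0.2],[0,0,0]]]'
python3 - <<'E'
from h import *
s=st()
w=optics.get_image('wrist'); save('w14',w)
w=optics.get_image('scene'); save('s14',w);cv2.imwrite('pics/s14z.png',cv2.resize(w['frame'][150:310,170:370],None,fx=4,fy=3.7,interpolation=cv2.INTER_CUBIC))
E
```

```text
time_s: 22.75
position: [0.5813, -0.1676, 0.1066]
tcp_rot: [-1.571, -0.0, 3.022]
ft_force: [0.5, 0.4, 0.4]
finger_gap: 0.0847
time_s: 23.45
position: [0.5742, -0.2205, 0.2321]
tcp_rot: [-1.57, 0.001, 3.018]
ft_force: [-0.2, 0.3, 0.5]
finger_gap: 0.0855
t 23.45 p [ 0.5742 -0.2205  0.2321] rot [-1.570e+00  1.000e-03  3.018e+00] F [-0.2  0.3  0.5] T [-0.01  0.07 -0.02] gap 0.0855 q [-0.413  0.617  1.067  1.664 -0.572  1.208 -2.477]
```

View pics/w14.png

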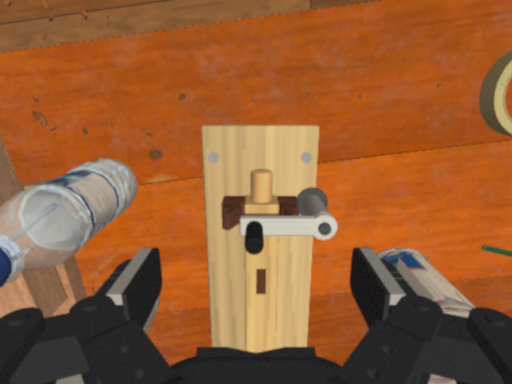

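View pics/s14z.png

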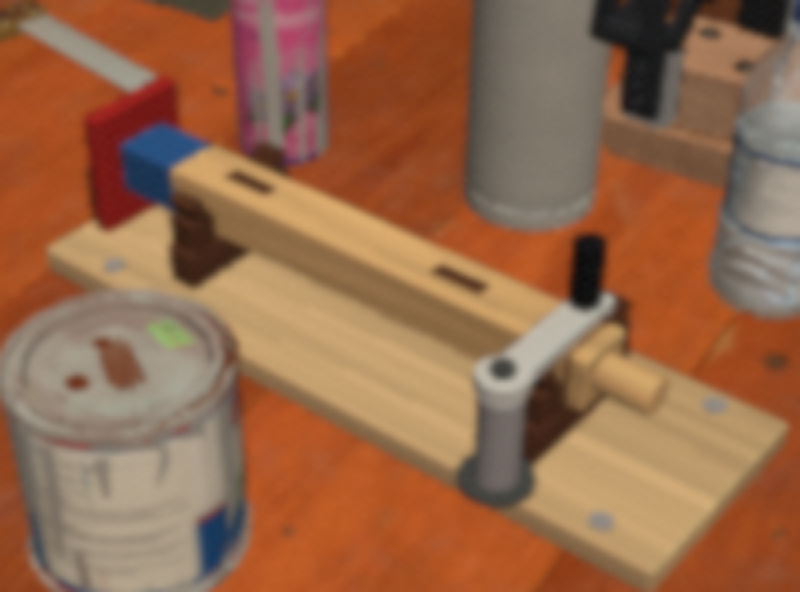

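Run:
```python
from h import *
from scipy.optimize import least_squares
c=np.load('c.npy')
s=optics.get_image('scene'); t=optics.get_image('top'); save('t15',t)
cv2.imwrite('pics/t15z.png',cv2.resize(t['frame'][150:270,170:370],None,fx=4,fy=4,interpolation=cv2.INTER_CUBIC))
so=np.array([(588.5)/4-.5+170,(270.5)/3.7-.5+150])
def kn(phi,z): return c2w(c,[-.112-.066*np.sin(phi),.06-.066*np.cos(phi),z])
r=least_squares(lambda p:(proj(s,kn(p[0],.112))-so).ravel(),[.1]); print('phi',r.x,r.fun)
# bystander check by masks
for n in ('flask','spray_can','water_bottle','varnish_tin'):
    m=optics.trace(s,n)
    if m: 
        ys,xs=np.where(m[0]['pixels']); y0,x0=np.where(np.load(f'm_{n}_s.npy')); print(n,xs.min()-x0.min(),xs.max()-x0.max(),ys.min()-y0.min(),ys.max()-y0.max())
```

```text
phi [-0.02144495] [-0.2405333   0.53653029]
flask 0 0 0 1
spray_can 0 0 0 0
water_bottle -1 0 -1 0
varnish_tin 0 0 1 0
```

View pics/t15z.png

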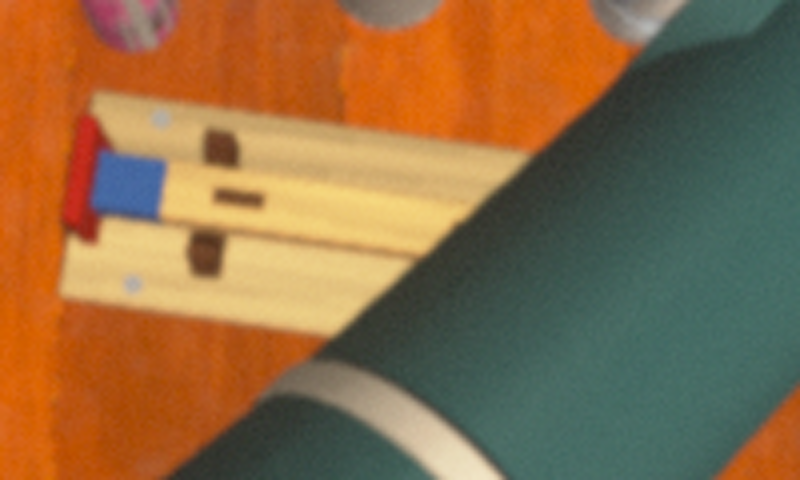

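Run:
```python
from h import *
st(); print(job.close_job())
```

```text
t 23.85 p [ 0.5756 -0.2166  0.2315] rot [-1.571 -0.     3.023] F [0.2 0.2 0.3] T [ 0.05 -0.06 -0.01] gap 0.0854 q [-0.418  0.617  1.065  1.664 -0.573  1.208 -2.478]
the job is handed in; nothing more can be done
None
```

The rail is turned end for end and lies in both saddles. Its blue end is against the red stop, and the keeper is fully back over it. I handed the job in at 23.9 s of the 72 s.

**What I did**
1. I pinched the knob and led the keeper round until it lay parallel to the rail.
2. I lifted the rail out, pulled it back clear of the tall items and turned it 180°. I started the turn the wrong way and reversed it in the air, because the last joint would have run past its limit.
3. I lowered the rail into both slots until it touched lightly, at about 5 N. I then pushed it to the stop, where the wrist force read 10 N and it moved no further.
4. I released the rail and swung the keeper back until it met its hard stop. The knob slipped about 5 mm in the pads at about 10 N.

**Last checks**
- **Rail:** the scene and top pictures show it seated in both saddles, with the blue end touching the stop. In the final top picture the arm hid the tenon end, but the scene and wrist pictures showed that end.
- **Keeper:** its angle measured about -0.02 rad, which is zero within the measuring error. It looks square across the rail.
- **Bystanders:** the outlines of all four match the first pictures to within 1 pixel.
- **Robot:** it stood clear of everything, with wrist force near zero.
- **One disagreement:** the camera estimates of the cradle's sideways position differed by 2–3 mm. I moved the rail about 3 mm towards the slot centre before lowering it, and it went in without sideways contact.

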